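# Shade the sample, then hold the filter selector at its third click

## Robot

A 7-joint arm with a two-finger parallel gripper is mounted at the origin on the work surface. World frame = base frame: x ahead of the robot, y to its left, z up, the work surface at z = 0. Lengths are in mm, angles in rad, forces in N, time in s.
With the tool pointing down it reaches from about 350 to 775 mm from the base axis. Payload 3.1 kg.
Tool frame: the origin (TCP) lies midway between the tips of the shut fingers; the grasp point (between the pads) lies 19 mm behind it; x points along the fingers, y is the direction in which the jaws open and shut, and the axes are right-handed (so a half turn about x gives the same grasp; the last joint's range is limited). The gripper opens to 85 mm and grips with 20 to 120 N. Pads are 22 mm wide; open, the fingers measure 114 mm over their backs; the gripper's body (76 mm by 85 mm) begins 54 mm behind the grasp point. The pads swing forward as they close: fully open they stand 13 mm farther back than shut.
Start: joints at [-1.228, 0.311, 0.014, 1.512, -0.004, 1.319, -0.027], TCP at [206.43, 509.808, 231.304] pointing down, gripper open.
Joint ranges: [-2.7, 2.7], [-0.3, 1.91], [-1.27, 1.3], [0.12, 2.57], [-1.44, 4.58], [0.2, 2.03], [-3.05, 3.05]. Speed limits (rad/s): [2.79, 2.79, 3.14, 3.14, 3.14, 3.14, 3.14].

## Interface

Orientations are given as a unit quaternion [x, y, z, w].
In Python, from rig import telemetry, eyes, order gives the robot as it stands.
- The arm moves only by the shell command python3 -m crank 'ROWS' [FORCE]. ROWS is text: rows parted by semicolons, each of 5 numbers parted by spaces: the shift along the tool's x, y, z in cm, then the turn about the tool's x in rad, then the closure, from 0 (fully open) to 1 (shut). A call has 1 to 20 rows; each row shifts and turns the commanded pose from where the row before left it, along the tool's axes as they then stand; what a row does not reach is not made up. A row lasts 1/10 s, in which the tool goes at most 50 mm and 8.59 degrees, less where a joint would pass 70% of its speed; a pose out of reach is approached as far as the arm can. A call with a gripper value outside its range is refused whole. The fingers move at their own pace and stop on an object; FORCE is the grip in N (left out, the last holds). Time passes only in rows, so rows that do not move let the fingers close. It gives the time, the measured TCP pose, the force and the opening at its end, in the units of the state.
- telemetry.read_state(): the state, without advancing time (a new reading comes with each control period).
- eyes.capture(name): name is "scene" or "top" or "wrist"; returns a dict with "image" (384x512x3 uint8, red, green, blue), "K" (3x3 intrinsics, pixels), "origin" and "orientation" of the camera in the world. Camera axes: x right, y down, z forward; pixel columns grow to the right and rows downward; lengths in mm; the calibration is good to about 2 mm. A picture is of the moment at which its call begins. There is no depth.
- order.job_done(): hands the job in, once; it reports no verdict.
Trained networks look in the newest picture that a camera, given by its name, has taken for a name from the list of things; names that differ only in an ending like _2 or _b are one class to them, and where a whole thing is asked for, a point or a joint stands for the part that bears it (a point fixed in the world has none). Each returns a list of dicts, best first, with "confidence" (0 to 1); they miss things now and then, are a little off and sometimes report something else, mostly with a low value. They report only what shows in the picture. A call takes as long as a camera call. They do not tell look-alikes from the thing itself.
- eyes.spot_in(camera, query): "xyz" ([x, y, z] in mm, in the coordinates of the camera as it stood for that picture, good to about 4 mm: the middle of the surface that is visible of it).
- eyes.pinpoint(camera, query): "xyz" ([x, y, z] in mm, in the coordinates of the camera as it stood for that picture, good to about 4 mm: a listed point, or the origin of a listed thing).
The state is a dict: "time": time; "joint_pos": joint angles; "joint_vel": joint speeds; "effort": joint torques, N m; "position": TCP position; "orientation": TCP orientation; "wrist_force": force on the tool from outside, world axes, zero at the start; "wrist_torque": the same for the moment, N m; "width": finger opening in mm.
Only numpy, scipy, OpenCV 4.12 (cv2) and the standard library are available. Lean on these libraries where they do the work, as an engineer would, in place of code of your own. Each camera call takes 0.05 s, during which the arm holds its last target.

## Task

Take a reading on the bench photometer: put the blue light shield squarely down over the vial in the sample well until its rim sits fully on the deck, and let go of it. Then turn the spring-return filter selector clockwise (seen from above), counting three clicks from its rest position, without running past the third stop, and finish while still gripping it there, because it runs back by itself when released. Leave the two white cups and the brown reagent bottle where they stand.

Things in the scene. Friction and masses are not known exactly. Their poses are not given: they have to be found in the camera images.
- photometer: bench photometer, a fixed white box 140 mm (its x) by 240 mm (its y) by 55 mm high, turned up to 17 degrees either way; origin under its middle, z up, x points away from its front (dark display), which roughly faces the robot. On its top (deck): the sample well at its (0, 65) mm, the filter selector at (0, -60) mm.
- well (a point): centre of the sample well at deck level (55 mm above the bench), axes as the photometer's. A grey collar 33 mm across and 14 mm high (its top 5 mm taper to 27 mm) stands on the deck here, and on it a vial 22 mm across at most, whose white cap reaches 37 mm above the deck.
- shield_center (a point): centre (half-way up) of the loose light shield: a blue plastic cup standing mouth down, 44 mm across, 50 mm high, about 60 g, closed top with a white disc; z up. Inside 37 mm across, 46 mm deep: it passes over the collar with 2 mm to spare all round. Seated, its rim rests on the deck and this point is 25 mm straight above the well point.
- shield: the same light shield as a body, origin at the centre of its rim (underside), z up
- bar_center (a point): where to grip the filter selector: on its vertical turning axis, 31 mm above the deck. The black grip bar is 44 mm long (its x), 14 mm wide (its y), 34 mm tall (11 mm of it above this point), on a round grey skirt 48 mm across whose top is 8 mm above the deck. White pointer line at the bar's -x end. The axes turn with it; at rest they are the photometer's.
- grip_bar: the same grip bar, origin on the turning axis at the bar's foot, 8 mm above the deck
- selector (a joint): selector's turn, rad: 0 at rest (pointer to the front), grows clockwise from above (pointer swings towards the well). Stops at 0.4, 0.8, 1.2 (third), 1.6, 2.0, a blue dot on the deck at each. A spring pulls it back, 0.12 N m at rest, 0.17 at the third stop; the detent adds 0.08 just after a stop, takes 0.08 off just before one: torque jumps up at each stop. No stop holds it: let go, it runs back to 0.
- cup_a: white ceramic cup, 66 mm across, 70 mm high, origin under its base; to be left alone
- cup_b: a second such cup; to be left alone
- reagent: brown reagent bottle, 50 mm across, 90 mm high, origin under its base, beyond the photometer; to be left alone. A fixed steel tube rack with corked tubes, 120 by 200 mm and up to 112 mm high, also stands at the far left
Not all that is in view belongs to the job. There is more than one size of the shield; the job needs the smaller.

How it is judged (in metres and radians):
On the way, in this order (a step that is already met when the one before it is completed fails the run):
1. the light shield is seated over the sample well, rim on the deck, and released (horizontal distance between shield_center and well below 0.0035 m and z of shield_center in the frame of well below 0.028 m and angle between shield_center's own z axis and vertical below 0.06 rad and contact force between the fingers and shield below 0.3 N), for 0.3 s.
2. the selector is turned to its third stop and held there by the fingers (value of joint selector between 1.08 and 1.32 rad and contact force between the fingers and grip_bar above 1 N), for 0.3 s.
At the end, for the whole second after the job is handed in: Shield untouched over the well (centred within 3.5 mm, rim within 3 mm of the deck, tilt under 0.06 rad); selector still at 1.08 to 1.32 rad, held by the fingers with over 1 N on its bar; cups and bottle upright (0.2 rad) within 30 mm of their places (all of step 1 and all of step 2 and velocity of joint selector between -0.1 and 0.1 rad/s and angle between each of cup_a, cup_b, reagent's own z axis and vertical below 0.2 rad and distance of each of cup_a, cup_b, reagent from where it was at the start of the episode below 0.03 m); the arm keeps its last pose, push and grip.
It fails at once if the selector was run past the third stop (over 1.5 rad) (value of joint selector above 1.5 rad).
It fails at once if a cup or the reagent bottle was disturbed (30 mm or 0.2 rad) (distance of any of cup_a, cup_b, reagent from where it was at the start of the episode above 0.03 m or angle between any of cup_a, cup_b, reagent's own z axis and vertical above 0.2 rad).
It also fails if it takes over 69 s, if anything falls off the work surface, if the arm or the gripper's body presses on something with over 40 N, if the wrist force passes 120 N, or if a joint passes its speed limit or range.

## Working session

There is one attempt and no reset: what is moved stays moved. The work goes in short steps, Python scripts to look and compute and a shell command to move; the robot and the scene stay as the last step left them, time stands still between calls to the robot, and variables do not carry over. Pictures are saved under pics/ and viewed, and the job is handed in when it is done.

```bash
ls; mkdir -p pics
cat > h.py <<'E'
import numpy as np, cv2
from scipy.spatial.transform import Rotation as R
from rig import telemetry, eyes, order
def cap(n,f=None):
    c=eyes.capture(n)
    if f: cv2.imwrite('pics/'+f+'.png',cv2.cvtColor(c['image'],cv2.COLOR_RGB2BGR))
    return c
def toW(c,p): return R.from_quat(c['orientation']).apply(p)+np.array(c['origin'])
def ray(c,u,v,z):
    d=R.from_quat(c['orientation']).apply(np.linalg.solve(c['K'],[u,v,1.])); o=np.array(c['origin'])
    return o+d*(z-o[2])/d[2]
def proj(c,P):
    p=R.from_quat(c['orientation']).inv().apply(np.array(P)-np.array(c['origin'])); q=p@np.array(c['K']).T
    return q[...,:2]/q[...,2:]
E
python3 - <<'E'
from h import *
np.set_printoptions(precision=1,suppress=True)
for n in('scene','top','wrist'):
    c=cap(n,n+'0'); print(n,c['origin'],c['orientation'])
    for q in('photometer','well','shield_center','shield','bar_center','cup_a','reagent'):
        for r in eyes.pinpoint(n,q)[:4]: 
            w=toW(c,r['xyz']); print(q,round(r['confidence'],2),w,proj(c,w))
print(telemetry.read_state())
E
```

```text
pics
scene [1114.6  180.5  947.3] [ 0.5  0.8 -0.2 -0.2]
photometer 0.79 [527.5 -72.   -1.8] [272.5 173.9]
well 0.73 [530.8  -9.1  52.6] [293.8 171.6]
well 0.16 [528.  -73.1   0.7] [272.1 173.4]
shield_center 0.92 [544.7 244.6  25. ] [382.6 215.9]
shield_center 0.62 [444.8 223.9  35.9] [386.5 181. ]
shield 0.83 [445.4 223.3   2.5] [383.2 187.7]
shield 0.74 [540.4 237.3   0.1] [378.1 218. ]
bar_center 0.69 [ 520.6 -134.5   86.6] [252.6 145.4]
cup_a 0.84 [ 606.7 -404.7   -1.9] [156.8 154.9]
cup_a 0.64 [ 448.1 -374.1    1.4] [193.4 119.8]
reagent 0.7 [ 793.9 -138.6    0.4] [205.2 243.9]
top [ 548.   -26.7 1218.6] [-0.7  0.7 -0.   0. ]
photometer 0.77 [528.8 -74.   -0.1] [268.6 212.8]
well 0.91 [532.2  -8.2  50.7] [245.  212.4]
well 0.67 [ 515.6 -134.5   85.4] [293.1 217.9]
shield_center 0.64 [446.5 221.2  32.9] [161.8 245.5]
shield_center 0.54 [543.2 238.9  23.6] [155.7 210.2]
shield 0.79 [445.4 221.8   2.4] [163.8 245. ]
shield 0.75 [543.9 239.6   1.1] [157.2 209.9]
shield 0.62 [544.1 241.   22. ] [155.  209.9]
shield 0.49 [ 611.2 -409.4    1.6] [386.5 181.1]
bar_center 0.6 [ 519.6 -133.6   85.9] [292.7 216.4]
cup_a 0.84 [ 449.3 -375.5   -0.6] [376.3 238.8]
cup_a 0.57 [ 612.2 -411.2   -1. ] [386.8 180.8]
reagent 0.75 [ 797.7 -137.1    1.7] [288.6 117.8]
reagent 0.62 [533.6  -9.5  49.9] [245.5 211.9]
wrist [135.  538.1 374.6] [0.8 0.6 0.1 0.1]
{'time': 1.2, 'joint_pos': array([-1.2,  0.3,  0. ,  1.5, -0. ,  1.3, -0. ]), 'joint_vel': array([-0.,  0.,  0.,  0.,  0.,  0., -0.]), 'effort': array([  0. , -38. ,   0.1, -23.1,   0. ,   0. ,  -0. ]), 'position': array([206.4, 509.8, 231.3]), 'orientation': array([ 0.1,  0.7, -0.1,  0.7]), 'wrist_force': array([-0.4, -0.4,  0.2]), 'wrist_torque': array([ 0., -0., -0.]), 'width': 85.49457554989964}
```

Run:
```python
import cv2
for n,r in(('scene0',(60,310,100,460)),('top0',(80,300,100,430))):
    im=cv2.imread(f'pics/{n}.png')[r[0]:r[1],r[2]:r[3]]
    cv2.imwrite(f'pics/{n}z.png',cv2.resize(im,None,fx=2.2,fy=2.2,interpolation=cv2.INTER_CUBIC))
```

```text
(no output)
```

View pics/scene0z.png

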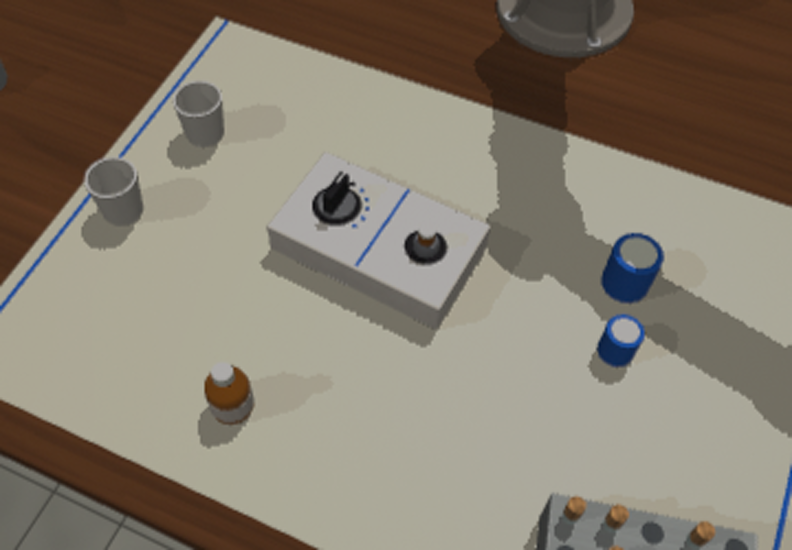

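View pics/top0z.png

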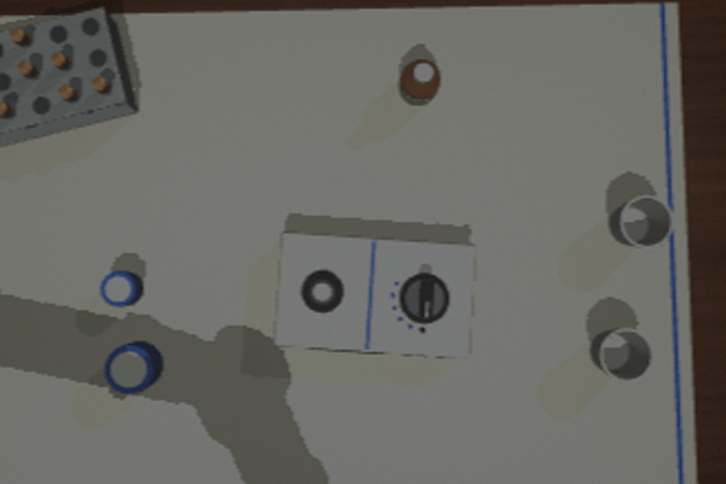

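View pics/wrist0.png

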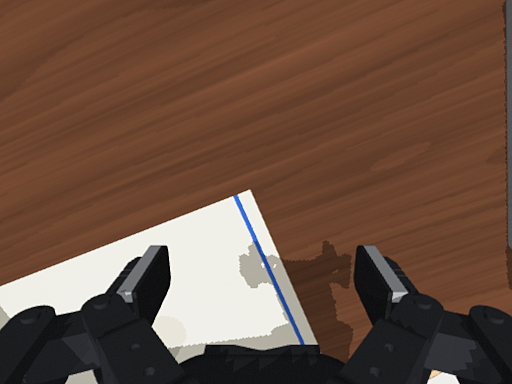

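Run:
```python
from h import *
s=telemetry.read_state(); print(R.from_quat(s['orientation']).as_matrix().round(4), s['joint_pos'])
c=cap('top')
im=c['image'][185:235,130:180]; im=np.clip(im.astype(float)*1.8,0,255).astype(np.uint8)
cv2.imwrite('pics/sh.png',cv2.resize(cv2.cvtColor(c['image'][185:270,120:220],6-2),None,fx=6,fy=6))
print(ray(c,155.3,211,50))
```

```text
[[ 1.000e-04  3.753e-01  9.269e-01]
 [ 0.000e+00  9.269e-01 -3.753e-01]
 [-1.000e+00  0.000e+00  1.000e-04]] [-1.22770371  0.31091488  0.01400708  1.51149856 -0.00436479  1.31917333
 -0.02719438]
[541.13431561 234.07817597  50.        ]
```

View pics/sh.png

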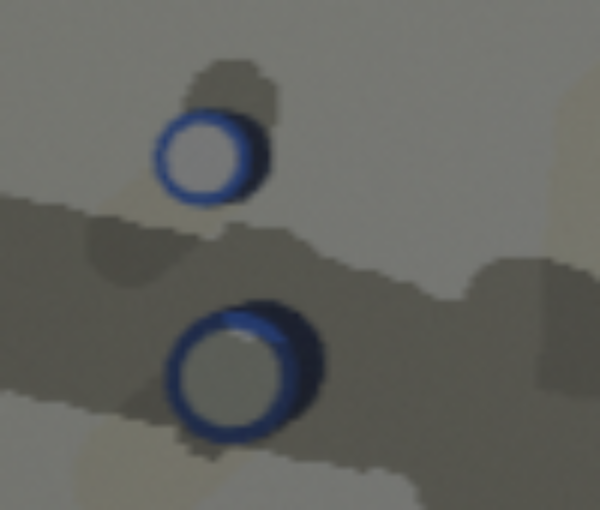

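```bash
python3 -m crank '0 -0.6 2.1 0 0;0 -1.25 4.1 0 0;0 -1.25 4.1 0 0;0 -1.25 4.1 0 0;0 -1.25 4.1 0 0;0 -1.25 4.1 0 0;0 -1.25 4.1 0 0;0 -1.25 4.1 0 0;0 -1.25 4.1 0 0;0 -1.25 4.1 0 0;0 -0.6 2.1 0 0;0 0 0 -0.1 0;0 0 0 -0.12 0;0 0 0 -0.1 0;0 0 0 0 0'
python3 - <<'E'
from h import *
np.set_printoptions(precision=2,suppress=True)
s=telemetry.read_state(); print(s['position'],R.from_quat(s['orientation']).as_matrix(),s['joint_pos'])
c=cap('wrist','w1')
for q in('shield_center','shield'):
    for r in eyes.pinpoint('wrist',q)[:4]:
        w=toW(c,r['xyz']); print(q,round(r['confidence'],2),w,proj(c,w))
E
```

```text
time: 2.75
position: [540.7, 240.1, 231.2]
orientation: [0.023, 0.707, -0.023, 0.707]
wrist_force: [0.5, -1.0, 0.4]
width: 85.6
[540.71 240.11 231.23] [[-0.    0.06  1.  ]
 [ 0.    1.   -0.06]
 [-1.    0.   -0.  ]] [-0.57  0.4   0.18  1.4  -0.07  1.35  1.12]
shield_center 0.87 [443.31 223.5   36.98] [239.42  67.85]
shield_center 0.67 [541.1  236.42  26.43] [259.13 160.7 ]
shield 0.7 [544.55 240.9   -2.56] [263.22 158.02]
shield 0.59 [444.84 222.69  -0.69] [241.1   71.43]
```

View pics/w1.png

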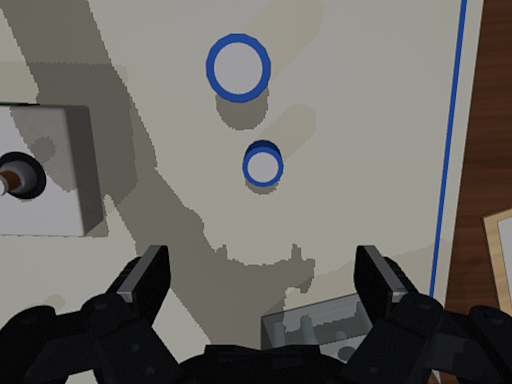

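Run:
```python
from h import *
np.set_printoptions(precision=2,suppress=True)
c=cap('wrist'); print(c['origin'])
im=c['image'].astype(int)
hsv=cv2.cvtColor(c['image'],cv2.COLOR_RGB2HSV)
m=((hsv[...,0]>100)&(hsv[...,0]<130)&(hsv[...,1]>140))
m[:, 400:]=0; m[:115]=0; m[220:]=0
ys,xs=np.where(m); print(xs.min(),xs.max(),ys.min(),ys.max())
# white disc: non-blue inside
sub=c['image'][135:195,235:295]; cv2.imwrite('pics/w1c.png',cv2.resize(cv2.cvtColor(sub,4),None,fx=8,fy=8,interpolation=0))
u,v=263,167
print(ray(c,u,v,50), proj(c,np.array([[541,239,50],[540.7,240.1,231.2]])))
```

```text
[463.8  244.77 374.55]
10 282 140 198
[542.87 240.58  50.  ] [[261.38 165.37]
 [262.9  248.36]]
```

View pics/w1c.png

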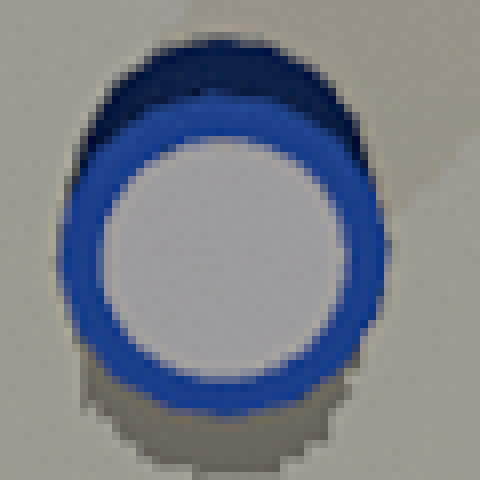

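```bash
python3 -m crank '2 0 0.16 0 0;4 0 0 0 0;4 0 0 0 0;4 0 0 0 0;4 0 0 0 0;2.5 0 0 0 0;1.6 0 0 0 0;0 0 0 0 0;0 0 0 0 1;0 0 0 0 1;0 0 0 0 1;0 0 0 0 1;0 0 0 0 1;0 0 0 0 1' 30
python3 - <<'E'
from h import *
c=cap('wrist','w2');s=telemetry.read_state();print(s['position'],s['width'],s['wrist_force'])
E
```

```text
time: 4.35
position: [543.6, 240.7, 12.2]
orientation: [0.023, 0.706, -0.022, 0.708]
wrist_force: [-1.0, 0.7, 5.3]
width: 43.8
[543.58828029 240.7252459   12.09609664] 44.019695077706565 [0.19041151 0.0794868  5.52220336]
```

View pics/w2.png

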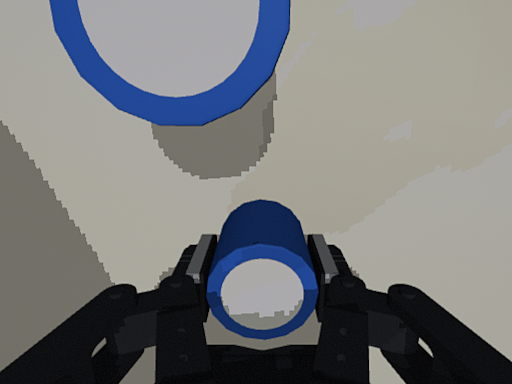

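```bash
python3 -m crank '-1 0 0 0 1;-3 0 0 0 1;-4 0 0 0 1;-4 0 0 0 1;-4 0 0 0 1;-4 0 0 0 1;-3 -2 0.1 0 1;-0.9 -3.2 0.1 0 1;0 -3.2 0.1 0 1;0 -3.2 0.1 0 1;0 -3.2 0 0 1;0 -3.2 0 0 1;0 -3.2 0 0 1;0 -2.5 0 0 1;0 -1.2 0 0 1;0 0 0 0 1;0 0 0 0 1'
python3 - <<'E'
from h import *
c=cap('wrist','w3');s=telemetry.read_state();print(s['position'],s['width'],s['wrist_force'],R.from_quat(s['orientation']).as_matrix().round(4))
for r in eyes.pinpoint('wrist','well')[:3]: 
    w=toW(c,r['xyz']); print(r['confidence'],w,proj(c,w))
print('bar',[ (r['confidence'],toW(c,r['xyz'])) for r in eyes.pinpoint('wrist','bar_center')])
print('sh',[ (r['confidence'],toW(c,r['xyz'])) for r in eyes.pinpoint('wrist','shield_center')])
c=cap('top','t3')
E
```

```text
time: 6.1
position: [530.1, -6.9, 249.3]
orientation: [0.023, 0.707, -0.022, 0.707]
wrist_force: [-0.0, 0.2, -0.0]
width: 44.0
[530.20210908  -6.23910519 249.18538595] 43.751845571390774 [-0.06379116  0.39366892 -0.01697547] [[-2.000e-04  6.160e-02  9.981e-01]
 [ 1.700e-03  9.981e-01 -6.160e-02]
 [-1.000e+00  1.700e-03 -3.000e-04]]
0.6 [ 526.52721816 -132.67860956   66.05950057] [143.19691734 168.66114342]
0.57 [532.56943724 -11.40107621  52.89092083] [258.16041979 164.22658918]
bar [(0.72, array([ 528.50878251, -136.43554058,   84.99409515]))]
sh [(0.81, array([444.44813594, 225.60019281,  36.37593558])), (0.71, array([526.83686674,  -8.79091637, 263.12439747]))]
```

View pics/w3.png

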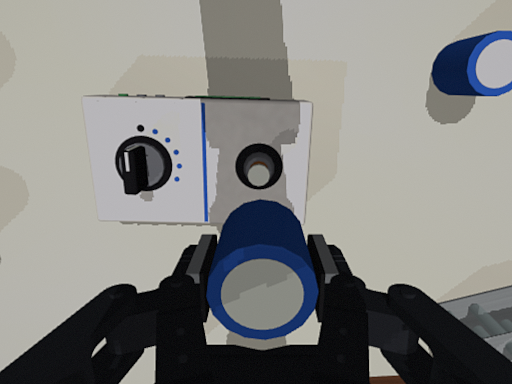

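Run:
```python
from h import *
im=cv2.imread('pics/w3.png')
cv2.imwrite('pics/w3a.png',cv2.resize(im[130:200,220:300],None,fx=8,fy=8,interpolation=cv2.INTER_CUBIC))
cv2.imwrite('pics/w3b.png',cv2.resize(im[80:235,70:330],None,fx=3,fy=3,interpolation=cv2.INTER_CUBIC))
```

```text
(no output)
```

View pics/w3a.png

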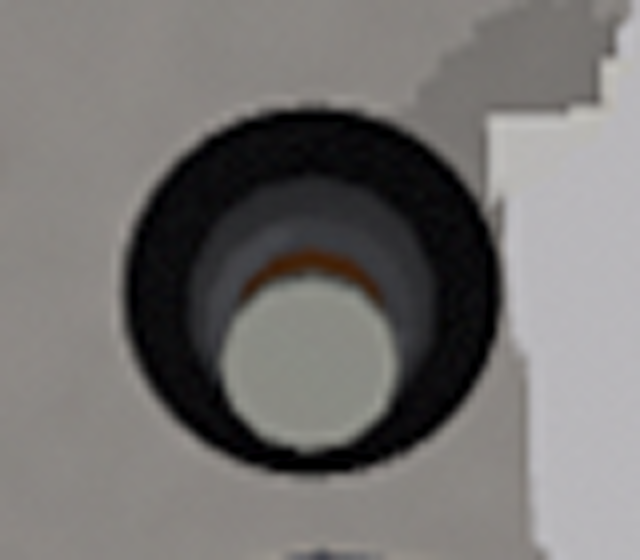

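View pics/w3b.png

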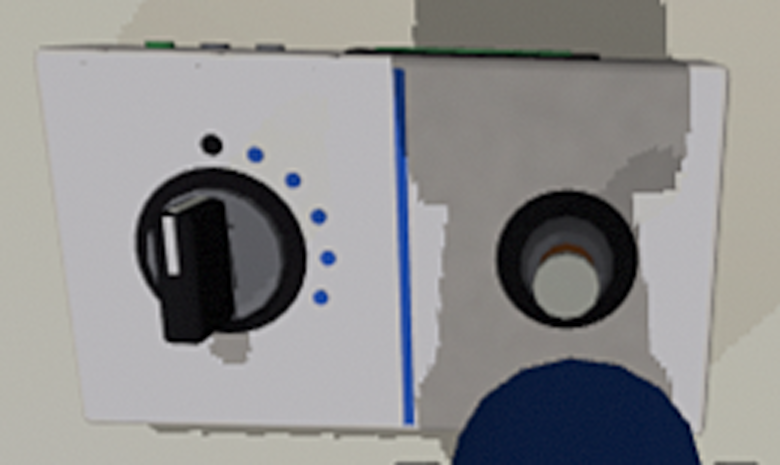

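Run:
```python
from h import *
np.set_printoptions(precision=2,suppress=True)
c=cap('wrist'); s=telemetry.read_state(); print(s['position'])
T=R.from_quat(s['orientation'])
for u,v,z in((258.56,165.8,55),(258.3,174.9,92)):
    w=ray(c,u,v,z); print(w, T.inv().apply(w-s['position']))
print('diam',ray(c,258.56+23.4,165.8,55)-ray(c,258.56-23.4,165.8,55))
g=cv2.cvtColor(c['image'],cv2.COLOR_RGB2GRAY)
m=(g<60).astype(np.uint8)
n,l,st,ce=cv2.connectedComponentsWithStats(m[130:200,225:300]); print(st,ce)
# rim edges fit on shield in hand disc
# deck edges for the yaw: blue line at (69..,), 
hsv=cv2.cvtColor(c['image'],cv2.COLOR_RGB2HSV)
b=((hsv[...,0]>100)&(hsv[...,0]<130)&(hsv[...,1]>120)&(hsv[...,2]>80))
ys,xs=np.where(b[:,195:215]);xs=xs+195; k=(ys>98)&(ys<222)
pts=np.array([ray(c,u,v,55) for u,v in zip(xs[k],ys[k])])
p=np.polyfit(pts[:,0],pts[:,1],1); print('line slope dy/dx',p, pts.min(0),pts.max(0))
# top camera
c=cap('top')
np.set_printoptions(precision=2,suppress=True)
for q in('well','bar_center','photometer'): print(q,[(r['confidence'],toW(c,r['xyz'])) for r in eyes.pinpoint('top',q)])
im=c['image'][185:240,225:320]; cv2.imwrite('pics/t4.png',cv2.resize(cv2.cvtColor(im,4),None,fx=8,fy=8,interpolation=cv2.INTER_CUBIC))
```

```text
[530.21  -7.45 249.2 ]
[533.89 -11.45  55.  ] [194.2   -3.83   3.96]
[534.17 -11.37  92.  ] [157.2   -3.72   4.23]
diam [ 3.19 50.92  0.  ]
[[   0    0   75   70 4020]
 [  11   14   47   45 1230]] [[37.85 34.9 ]
 [34.21 33.19]]
line slope dy/dx [ -0.09 -23.15] [464.2  -77.16  55.  ] [594.01 -63.06  55.  ]
well []
bar_center [(0.66, array([ 517.79, -135.99,   88.12]))]
photometer [(0.75, array([528.95, -74.38,  -2.88]))]
```

View pics/t4.png

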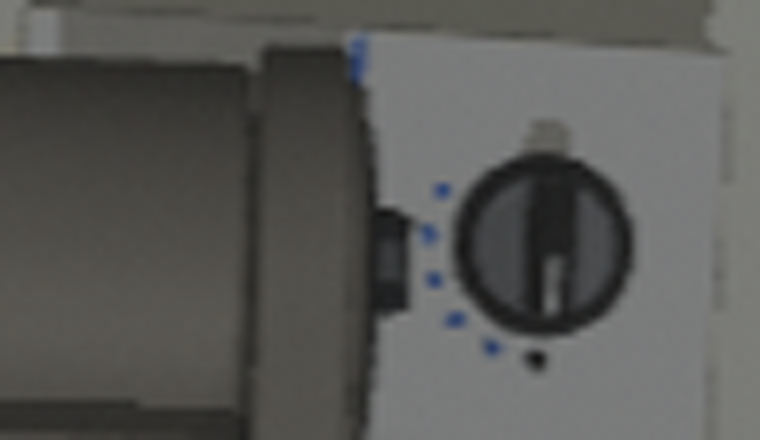

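Run:
```python
from h import *
np.set_printoptions(precision=2,suppress=True)
for i in range(5):
    c=cap('wrist'); s=telemetry.read_state(); T=R.from_quat(s['orientation'])
    print(s['time'],s['position'], c['origin'], s['joint_vel'].round(3), T.as_matrix()[:,1], ray(c,258.56,165.8,55))
```

```text
6.65 [530.15  -8.58 249.29] [453.33  -4.   392.53] [ 0. -0.  0. -0. -0.  0. -0.] [ 0.06  1.   -0.  ] [533.89 -12.93  55.  ]
6.7 [530.17  -8.64 249.29] [453.32  -4.11 392.54] [ 0.  0. -0.  0. -0.  0. -0.] [ 0.06  1.   -0.  ] [533.89 -13.05  55.  ]
6.75 [530.15  -8.67 249.31] [453.31  -4.18 392.55] [-0.  0. -0.  0.  0. -0. -0.] [0.06 1.   0.  ] [533.89 -13.14  55.  ]
6.8 [530.15  -8.74 249.32] [453.3   -4.22 392.56] [ 0.  0.  0. -0.  0.  0.  0.] [0.06 1.   0.  ] [533.89 -13.19  55.  ]
6.85 [530.16  -8.75 249.32] [453.3   -4.25 392.56] [0. 0. 0. 0. 0. 0. 0.] [0.06 1.   0.  ] [533.89 -13.22  55.  ]
```

```bash
cat >> h.py <<'E'
def darkfit(c,box,thr=60):
    x0,x1,y0,y1=box
    g=cv2.cvtColor(c['image'],cv2.COLOR_RGB2GRAY)[y0:y1,x0:x1]
    g=cv2.resize(g,None,fx=4,fy=4,interpolation=cv2.INTER_CUBIC)
    m=(g<thr).astype(np.uint8)
    cs,_=cv2.findContours(m,cv2.RETR_EXTERNAL,cv2.CHAIN_APPROX_NONE)
    k=max(cs,key=cv2.contourArea); e=cv2.fitEllipse(k)
    return ((e[0][0]+.5)/4-.5+x0,(e[0][1]+.5)/4-.5+y0),(e[1][0]/4,e[1][1]/4)
E
python3 - <<'E'
from h import *
np.set_printoptions(precision=2,suppress=True)
c=cap('wrist','w5'); s=telemetry.read_state(); T=R.from_quat(s['orientation'])
for t in(50,60,75):
    (u,v),d=darkfit(c,(225,295,135,192),t); w=ray(c,u,v,55); print(t,u,v,d,w)
print(s['position'],s['wrist_force'])
im=cv2.imread('pics/w5.png')
cv2.imwrite('pics/w5a.png',cv2.resize(im[130:360,190:340],None,fx=4,fy=4,interpolation=cv2.INTER_CUBIC)[:600])
E
```

```text
50 260.3933982849121 165.82281303405762 (45.326927185058594, 46.60321807861328) [534.05 -11.24  55.  ]
60 260.39538955688477 165.80920219421387 (45.538692474365234, 46.7979621887207) [534.03 -11.24  55.  ]
75 260.3815040588379 165.79697799682617 (45.866512298583984, 47.1498908996582) [534.02 -11.25  55.  ]
[530.14  -8.73 249.33] [ 0.69 -0.81 -0.84]
```

View pics/w5a.png

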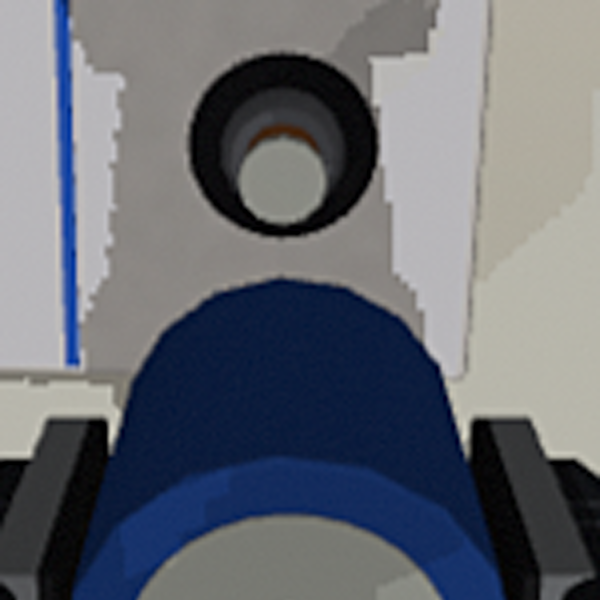

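Run:
```python
from h import *
np.set_printoptions(precision=2,suppress=True)
im=cv2.imread('pics/w5.png')
cv2.imwrite('pics/w5b.png',cv2.resize(im[240:355,195:330],None,fx=5,fy=5,interpolation=cv2.INTER_CUBIC))
c=cap('wrist'); s=telemetry.read_state();T=R.from_quat(s['orientation'])
for dz in(-1,0): print(proj(c,s['position']+np.array([dz,0,38])))
```

```text
[263.18 293.28]
[263.34 295.48]
```

View pics/w5b.png

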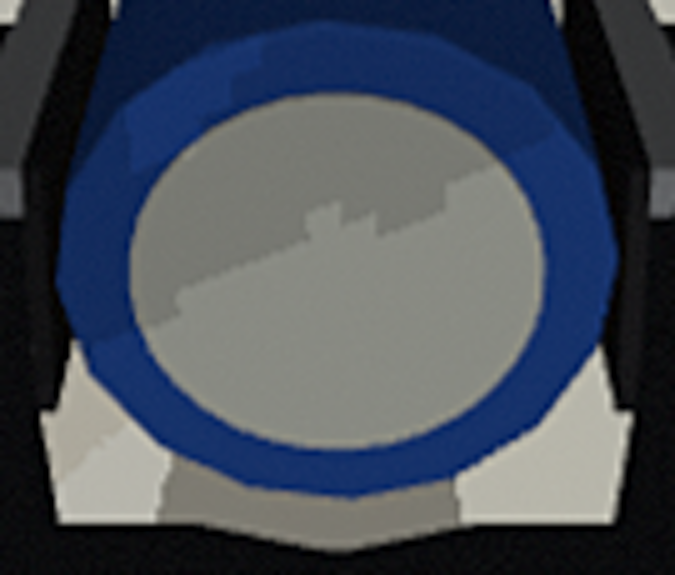

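```bash
python3 -m crank '2 -0.15 0.5 0 1;4 0 0 0 1;4 0 0 0 1;3 0 0 0 1;0.9 0 0 0 1;0 0 0 0 1;0 0 0 0 1;0 0 0 0 1;0 0 0 0 1;0 0 0 0 1;0 0 0 0 1;0 0 0 0 1'
python3 - <<'E'
from h import *
np.set_printoptions(precision=2,suppress=True)
c=cap('scene','s6');s=telemetry.read_state(); print(s['position'],s['wrist_force'],s['width'])
im=cv2.imread('pics/s6.png'); cv2.imwrite('pics/s6z.png',cv2.resize(im[90:220,230:370],None,fx=4.5,fy=4.5,interpolation=cv2.INTER_CUBIC))
E
```

```text
time: 8.15
position: [535.2, -10.4, 110.6]
orientation: [0.023, 0.707, -0.023, 0.707]
wrist_force: [0.3, 1.1, -1.1]
width: 43.8
[535.08 -10.45 110.43] [-0.48  0.71 -0.94] 44.06744566668366
```

View pics/s6z.png

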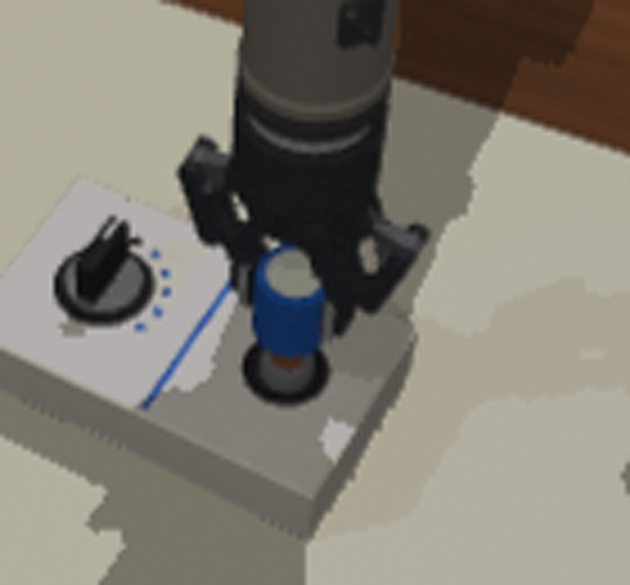

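```bash
python3 -m crank '0.8 0 0 0 1;0.8 0 0 0 1;0.7 0 0 0 1;0.4 0 0 0 1;0 0 0 0 1;0 0 0 0 1;0 0 0 0 1'; python3 -m crank '0.3 0 0 0 1;0.3 0 0 0 1;0 0 0 0 1;0 0 0 0 1;0 0 0 0 1'
python3 -c "
from h import *
s=telemetry.read_state(); print(s['position'],s['wrist_force'],s['wrist_torque'],s['width'])"
```

```text
time: 8.9
position: [535.4, -10.5, 83.6]
orientation: [0.023, 0.706, -0.023, 0.707]
wrist_force: [-0.4, 1.1, -1.2]
width: 44.0
time: 9.4
position: [535.1, -10.5, 77.4]
orientation: [0.023, 0.707, -0.023, 0.707]
wrist_force: [0.3, 0.4, -0.4]
width: 44.0
[535.11574879 -10.49771607  77.36085998] [ 0.31881733  0.40357154 -0.43928976] [-0.014843    0.0040969   0.02776492] 43.95735484655523
```

```bash
python3 -m crank '0.3 0 0 0 1;0.3 0 0 0 1;0 0 0 0 1;0 0 0 0 1;0 0 0 0 1'; python3 -m crank '0.2 0 0 0 1;0.2 0 0 0 1;0.15 0 0 0 1;0 0 0 0 1;0 0 0 0 1;0 0 0 0 1'
```

```text
time: 9.9
position: [535.1, -10.5, 71.3]
orientation: [0.023, 0.707, -0.023, 0.707]
wrist_force: [-0.0, 0.2, -0.3]
width: 44.1
time: 10.5
position: [535.1, -10.5, 67.1]
orientation: [0.023, 0.707, -0.023, 0.707]
wrist_force: [-2.9, -0.2, 6.6]
width: 43.7
```

```bash
python3 -m crank '0 0 0 0 0.4;0 0 0 0 0.3;0 0 0 0 0.2;0 0 0 0 0;0 0 0 0 0;0 0 0 0 0;0 0 0 0 0;-1 0 0 0 0;-3 0 0 0 0;-4 0 0 0 0;-4 0 0 0 0;-4 0 0 0 0;-3 0 0 0 0;0 0 0 0 0;0 0 0 0 0;0 0 0 0 0;0 0 0 0 0;0 0 0 0 0'
python3 - <<'E'
from h import *
np.set_printoptions(precision=2,suppress=True)
c=cap('wrist','w7');s=telemetry.read_state(); print(s['position'],s['wrist_force'],s['width'])
print('sh',[ (r['confidence'],toW(c,r['xyz'])) for r in eyes.pinpoint('wrist','shield_center')])
print('bar',[ (r['confidence'],toW(c,r['xyz'])) for r in eyes.pinpoint('wrist','bar_center')])
c=cap('scene','s7')
im=cv2.imread('pics/s7.png'); cv2.imwrite('pics/s7z.png',cv2.resize(im[90:220,230:370],None,fx=4.5,fy=4.5,interpolation=cv2.INTER_CUBIC))
E
```

```text
time: 12.3
position: [534.3, -10.5, 254.5]
orientation: [0.023, 0.708, -0.023, 0.706]
wrist_force: [-0.6, 0.1, -0.4]
width: 85.5
[534.48 -10.47 254.75] [ 0.16 -0.49  0.28] 85.36344840920982
sh [(0.91, array([447.87, 223.29,  36.9 ])), (0.89, array([533.43, -10.76,  78.75]))]
bar [(0.67, array([ 530.09, -136.9 ,   86.35]))]
```

View pics/s7z.png

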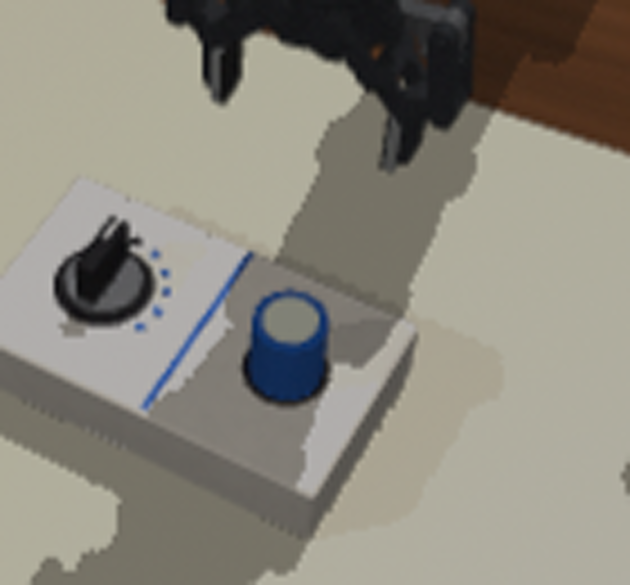

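View pics/w7.png

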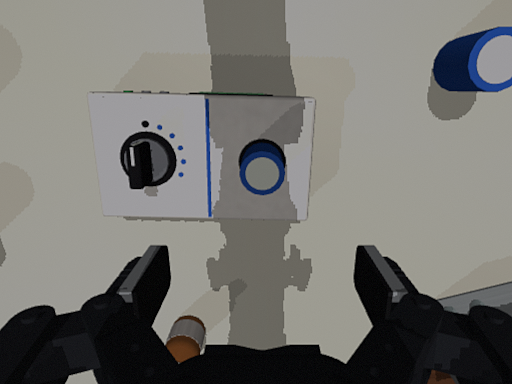

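Run:
```python
from h import *
np.set_printoptions(precision=3,suppress=True)
c=cap('wrist','w8');s=telemetry.read_state(); print(s['position'])
g=cv2.cvtColor(c['image'],cv2.COLOR_RGB2HSV)
# shield disc: low saturation inside blue
b=((g[...,0]>100)&(g[...,0]<130)&(g[...,1]>120))[135:205,230:300].astype(np.uint8)
cs,h=cv2.findContours(cv2.resize(b*255,None,fx=4,fy=4,interpolation=cv2.INTER_CUBIC)//128,cv2.RETR_CCOMP,cv2.CHAIN_APPROX_NONE)
for k,hh in zip(cs,h[0]):
    if cv2.contourArea(k)>2000:
        e=cv2.fitEllipse(k); u=(e[0][0]+.5)/4-.5+230; v=(e[0][1]+.5)/4-.5+135
        print(hh[3]>=0,u,v,np.array(e[1])/4,ray(c,u,v,105))
(u,v),d=darkfit(c,(115,180,125,192)); print('skirt?',u,v,d)
im=cv2.imread('pics/w8.png')
cv2.imwrite('pics/w8a.png',cv2.resize(im[110:200,100:300],None,fx=4,fy=4,interpolation=cv2.INTER_CUBIC))
# line
b=((g[...,0]>100)&(g[...,0]<130)&(g[...,1]>120)&(g[...,2]>80))
ys,xs=np.where(b[:,198:222]);xs=xs+198; k=(ys>98)&(ys<215)
pts=np.array([ray(c,u,v,55) for u,v in zip(xs[k],ys[k])])
p=np.polyfit(pts[:,0],pts[:,1],1); print('yaw of line',np.arctan(p[0]),pts.mean(0), len(pts))
print('tool yaw', np.arctan2(*R.from_quat(s['orientation']).as_matrix()[[1,0],1])-np.pi/2)
```

```text
[534.938 -10.513 255.525]
False 261.81592178344727 167.28293228149414 [44.991 52.895] [529.638 -10.876 105.   ]
True 261.8127746582031 172.16732025146484 [33.61  34.692] [534.416 -11.191 105.   ]
skirt? 147.3761444091797 158.72428512573242 (55.276615142822266, 57.35506057739258)
yaw of line -0.0909478564331797 [526.516 -69.996  55.   ] 348
tool yaw -0.0647668939162307
```

View pics/w8a.png

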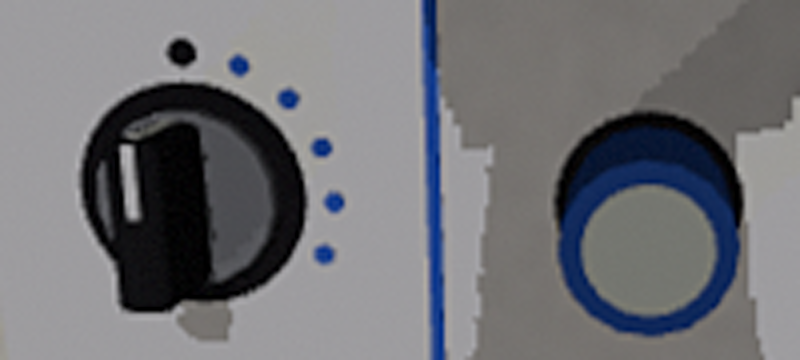

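Run:
```python
from h import *
np.set_printoptions(precision=3,suppress=True)
c=cap('wrist');s=telemetry.read_state()
f=lambda x,y:((x+.5)/4-.5+100,(y+.5)/4-.5+110)
C=ray(c,*f(193.5,191.5),55); print('ring',C,'TCP',s['position'])
P=np.array([ray(c,*f(*p),55) for p in((181,52),(239,65),(289,99),(321,148),(335,202),(325,254))])
A=np.c_[2*P[:,:2],np.ones(6)]; q=np.linalg.lstsq(A,(P[:,:2]**2).sum(1),rcond=None)[0]; r=np.sqrt(q[2]+q[:2]@q[:2]); print('dotcircle',q[:2],r)
a=np.arctan2(P[:,1]-q[1],P[:,0]-q[0]); print('yaw est', (np.pi-a-np.arange(6)*.4+np.pi)%(2*np.pi)-np.pi, a)
T=R.from_quat(s['orientation']).as_matrix(); print(T.T@(np.array([523,-135,0])-s['position']))
```

```text
ring [ 522.76  -136.139   55.   ] TCP [534.991 -10.54  255.647]
dotcircle [ 523.833 -136.554] 38.995218220987915
yaw est [0.093 0.094 0.093 0.089 0.083 0.079] [3.049 2.648 2.248 1.853 1.458 1.063]
[ 255.655 -124.961   -3.836]
```

```bash
python3 -m crank '0 -1.5 -0.37 0.025 0;0 -3 0 0 0;0 -3.5 0 0 0;0 -3 0 0 0;0 -1.5 0 0 0;3 0 0 0 0;4 0 0 0 0;3 0 0 0 0;1 0 0 0 0;0 0 0 0 0;0 0 0 0 0;0 0 0 0 0;0 0 0 0 0;0 0 0 0 0;0 0 0 0 0'
python3 - <<'E'
from h import *
np.set_printoptions(precision=3,suppress=True)
c=cap('wrist','w9');s=telemetry.read_state(); print(s['position'],s['joint_pos'],np.arctan2(*R.from_quat(s['orientation']).as_matrix()[[1,0],1])-np.pi/2)
print(proj(c,np.array([[523.2,-135.3,97],[523.2,-135.3,86]])))
c=cap('scene','s9')
im=cv2.imread('pics/s9.png'); cv2.imwrite('pics/s9z.png',cv2.resize(im[70:200,200:340],None,fx=4.5,fy=4.5,interpolation=cv2.INTER_CUBIC))
E
```

```text
time: 14.1
position: [520.9, -134.8, 146.4]
orientation: [0.032, 0.706, -0.032, 0.707]
wrist_force: [0.2, -0.6, 0.4]
width: 85.4
[ 520.728 -134.759  146.154] [-0.055  0.359  0.36   1.687 -0.138  1.12   1.825] -0.08955870790347031
[[262.377 215.117]
 [262.357 208.981]]
```

View pics/w9.png

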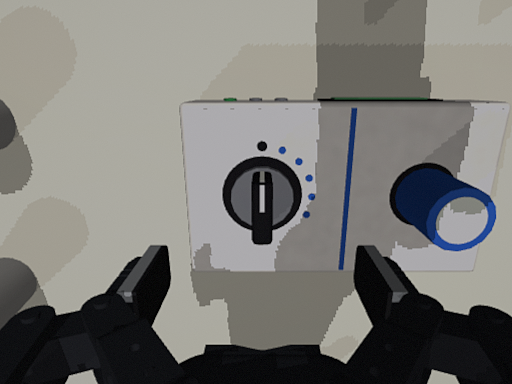

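View pics/s9z.png

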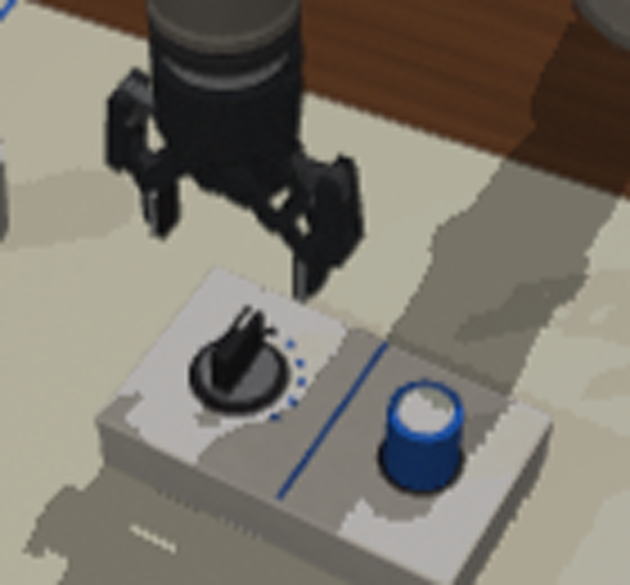

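```bash
python3 -m crank '2 0 0.22 0 0;3 0 0 0 0;1.7 0 0 0 0;1 0 0 0 0;0 0 0 0 0;0 0 0 0 0;0 0 0 0 0;0 0 0 0 0;0 0 0 0 0'
python3 - <<'E'
from h import *
np.set_printoptions(precision=3,suppress=True)
c=cap('wrist','w10');s=telemetry.read_state(); print(s['position'],s['wrist_force'])
E
```

```text
time: 15.1
position: [523.3, -135.1, 69.6]
orientation: [0.032, 0.706, -0.032, 0.707]
wrist_force: [0.0, 0.0, -0.1]
width: 85.3
[ 523.116 -135.05    69.399] [-0.549 -0.063 -0.278]
```

View pics/w10.png

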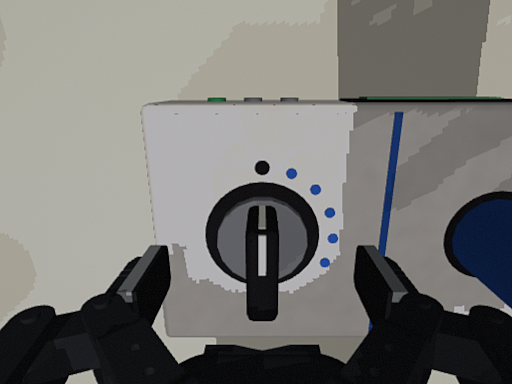

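Bar sits midway between the pads, aligned. Close.

```bash
python3 -m crank '0 0 0 0 0.5;0 0 0 0 1;0 0 0 0 1;0 0 0 0 1;0 0 0 0 1;0 0 0 0 1;0 0 0 0 1;0 0 0 0 1;0 0 0 0 1' 80
python3 - <<'E'
from h import *
np.set_printoptions(precision=3,suppress=True)
c=cap('wrist','w11');s=telemetry.read_state(); print(s['position'],s['wrist_force'],s['wrist_torque'],s['width'],np.arctan2(*R.from_quat(s['orientation']).as_matrix()[[1,0],1])-np.pi/2)
E
```

```text
time: 16.05
position: [522.7, -135.1, 69.0]
orientation: [0.032, 0.706, -0.032, 0.706]
wrist_force: [-1.3, 0.7, 2.8]
width: 12.7
[ 522.688 -135.067   68.984] [-1.393  0.244  2.609] [0.016 0.275 0.026] 12.867503175938584 -0.08973462288834133
```

View pics/w11.png

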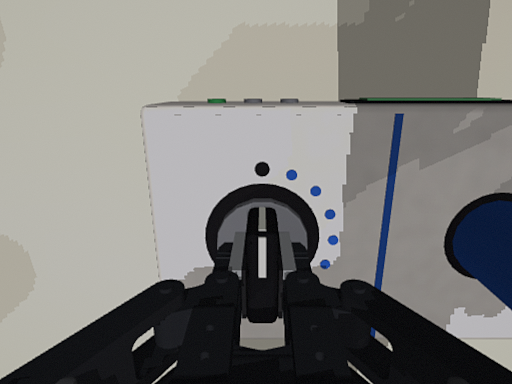

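```bash
python3 -m crank '0 0 0 0.03 1;0 0 0 0.06 1;0 0 0 0.06 1;0 0 0 0.06 1;0 0 0 0.06 1;0 0 0 0.03 1;0 0 0 0 1;0 0 0 0 1;0 0 0 0 1'
python3 -c "
from h import *
s=telemetry.read_state(); print(s['position'],s['wrist_force'],s['wrist_torque'],s['width'],np.arctan2(*R.from_quat(s['orientation']).as_matrix()[[1,0],1])-np.pi/2)
cap('wrist','w12')"
```

```text
time: 17.0
position: [522.7, -134.8, 69.0]
orientation: [0.137, 0.694, -0.137, 0.694]
wrist_force: [-0.6, 0.1, 4.8]
width: 13.0
[ 522.7497105  -134.82953531   68.95224161] [-0.56663205  0.0584507   4.75363665] [0.10185482 0.37773609 0.09725848] 12.954386003940062 -0.3893127311015663
```

View pics/w12.png

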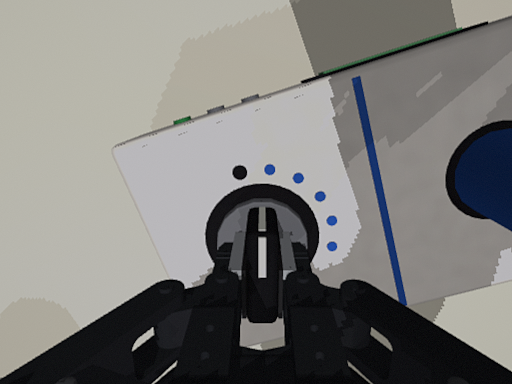

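```bash
python3 -m crank '0 0 0 0.03 1;0 0 0 0.06 1;0 0 0 0.06 1;0 0 0 0.06 1;0 0 0 0.06 1;0 0 0 0.06 1;0 0 0 0.06 1;0 0 0 0.06 1;0 0 0 0.06 1;0 0 0 0.06 1;0 0 0 0.06 1;0 0 0 0.06 1;0 0 0 0.06 1;0 0 0 0.05 1;0 0 0 0.03 1;0 0 0 0 1;0 0 0 0 1;0 0 0 0 1'
python3 -c "
from h import *
s=telemetry.read_state(); print(s['position'],s['wrist_force'],s['wrist_torque'],s['width'],s['joint_pos'],np.arctan2(*R.from_quat(s['orientation']).as_matrix()[[1,0],1])-np.pi/2)
cap('wrist','w13')"
```

```text
time: 18.85
position: [523.2, -134.4, 68.9]
orientation: [0.405, 0.58, -0.404, 0.58]
wrist_force: [0.4, 2.2, 5.0]
width: 12.6
[ 523.23614787 -134.4015076    68.94296236] [0.43885686 2.19228665 4.9733505 ] [0.56400936 0.02732747 0.09064636] 12.642954158336414 [-0.22624582  0.49045236  0.60249658  1.77546434 -0.3291329   0.97681796
  0.85960974] -1.2189873788934582
```

View pics/w13.png

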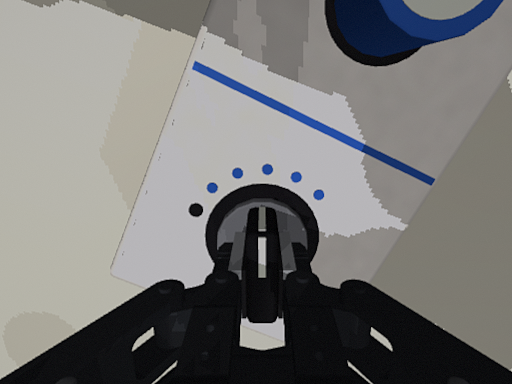

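```bash
python3 -m crank '0 0 0 0.02 1;0 0 0 0.02 1;0 0 0 0.02 1;0 0 0 0 1;0 0 0 0 1;0 0 0 0 1;0 0 0 0 1;0 0 0 0 1'
python3 - <<'E'
from h import *
np.set_printoptions(precision=3,suppress=True)
c=cap('wrist','w14')
s=telemetry.read_state(); print(s['wrist_force'],s['wrist_torque'],s['width'],np.arctan2(*R.from_quat(s['orientation']).as_matrix()[[1,0],1])-np.pi/2,s['joint_vel'])
# pointer line vs dots: angle of bar end in world
print('sh',[ (r['confidence'],toW(c,r['xyz'])) for r in eyes.pinpoint('wrist','shield_center')])
cap('top','t14'); c=cap('scene','s14')
print('sh',[ (r['confidence'],toW(c,r['xyz'])) for r in eyes.pinpoint('scene','shield_center')])
for q in('cup_a','reagent'): print(q,[ (r['confidence'],toW(c,r['xyz'])) for r in eyes.pinpoint('scene',q)])
E
```

```text
time: 19.7
position: [523.3, -134.4, 68.9]
orientation: [0.423, 0.567, -0.422, 0.567]
wrist_force: [1.1, 3.5, 6.0]
width: 12.8
[0.737 3.125 4.651] [ 0.716 -0.146  0.117] 12.954130280329021 -1.2800744029687476 [ 0.     0.001  0.001 -0.    -0.    -0.001 -0.001]
sh []
sh [(0.87, array([535.826,  -9.519,  82.532])), (0.74, array([446.647, 221.359,  35.351])), (0.41, array([525.217, -76.174,  -0.804]))]
cup_a [(0.7, array([ 606.117, -407.46 ,   -1.54 ])), (0.56, array([ 449.974, -375.326,   -0.867]))]
reagent [(0.65, array([ 793.909, -138.352,   -0.278])), (0.25, array([525.566, -72.489,   0.616]))]
```

View pics/w14.png

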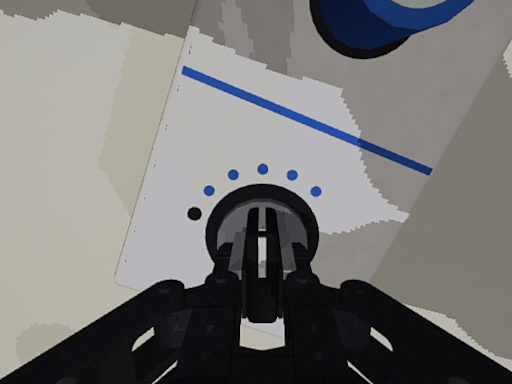

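View pics/s14.png

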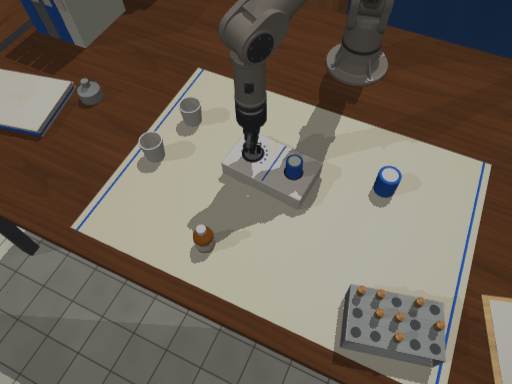

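```bash
python3 -c "
from h import *
print(order.job_done()); s=telemetry.read_state(); print(s['time'],s['width'])"
```

```text
the job is handed in; nothing more can be done
None
the job is handed in; nothing more can be done
```

I put the small blue shield over the vial and released it. Then I turned the selector clockwise to its third stop and handed the job in, at about 20 s of the 69 s allowed, with the bar still gripped at the 80 N grip setting.

**Shield:** It touched down at the expected height with about 6.6 N on the wrist. After release, the wrist camera put it about 0.4 mm from the well centre, measured before the turn. In the last scene picture it still stood over the well.

**Selector:** The tool had turned about 1.19 rad from rest, and the bar had not visibly slipped in the fingers. The pointer lined up with the third blue dot, the finger opening was steady at about 13 mm, and the joints were still. I judged the stop by this angle and the dot. The wrist torque rose only slightly there (0.09 to 0.12 N m), so I did not see the full jump past the third stop.

**Cups and bottle:** The last scene picture showed them upright. The detected positions were within about 3 mm of the first scene picture.

**Disagreements:** The cameras and networks differed by 2–4 mm on the well and by up to 10 mm on the selector. I placed the shield using wrist-camera differences, and the selector from the well position plus the turn of the box.

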